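Cover the analyser's sample inlet

ROBOT

A 7-joint arm with a two-finger parallel gripper is mounted at the origin on the work surface. World frame = base frame: x ahead of the robot, y to its left, z up, the work surface at z = 0. Lengths are in m, angles in degrees, forces in N, time in s.
With the tool pointing down it reaches from about 0.425 to 0.875 m from the base axis. Payload 4.7 kg.
Tool frame: the origin (TCP) lies between the finger pads; the fingertips stand 8 mm ahead of it and the grasp point (between the pads) lies 11 mm behind it; z points along the fingers, y is the line along which they close (so a half turn about z gives the same grasp; the last joint's range is limited). The gripper opens to 87 mm and grips with 3 to 60 N. Pads are 19 mm wide; open, the fingers measure 117 mm over their backs; the gripper's body (75 mm by 190 mm) begins 51 mm behind the grasp point.
Start: joints at [-62.389, 18.392, -4.016, 83.108, 1.295, 78.541, -3.26], TCP at [0.293, 0.58, 0.231] pointing down, gripper open.
Joint ranges: [-163.93, 163.93], [-17.29, 119.83], [-79.2, 71.16], [3.27, 140.29], [-89.18, 269.18], [5.43, 117.66], [-154.24, 154.24]. Speed limits (degrees/s): [147.25, 147.25, 180, 180, 180, 180, 180].

INTERFACE

Orientations are given as [roll, pitch, yaw] about the fixed x, y, z axes, in that order (R = Rz(yaw) Ry(pitch) Rx(roll)).
In Python, from cell import env, viewer gives the robot as it stands. The module is installed in compiled form; this text tells all that it offers.
- The arm moves only by the tool arm_command, never from a script. Its argument "series" is a list of rows, each a list of 2 entries, a list of its own where there are three numbers: the shift along the tool's x, y, z in mm, then the turn about the tool's z in rad. A call has exactly 5 rows; each row is the pose to reach, as a shift and turn from the pose commanded when the call began, along the tool's axes at that moment; what a row does not reach only later rows make up. A row lasts 1/10 s, in which the tool goes at most 50 mm and 8.59 degrees, less where a joint would pass 70% of its speed; a pose out of reach is approached as far as the arm can. A call with a gripper value outside its range is refused whole. "grip" is the gripper command: -1 is fully open, 1 is shut, values between are in proportion, set as the call begins (left out, the last holds). The fingers move at their own pace and stop on an object; "grip_force" is the grip in N (left out, the last holds). Time passes only in rows, so rows that repeat a pose let the fingers close, or fill a call up. It gives the time, the measured TCP pose, the force, the opening and the grip force at its end, in the units of the state.
- env.get_obs(): the state, without advancing time (a new reading comes with each control period).
- viewer.read_camera(name): name is "scene" or "top" or "wrist"; returns (picture, depth): 384x512x3 uint8, blue, green, red; 384x512 float32, m along the optical axis (not along the pixel's ray), 0 where there is no reading.
- viewer.calibration(name): a dict with "K" (3x3 intrinsics, pixels), "T" (4x4, takes a point from camera to world coordinates); the wrist camera has in their place "hand_eye" (4x4, takes a point from camera to tool coordinates, whose origin is the TCP and whose axes are the flange's). Camera axes: x right, y up, looking along -z (the intrinsics and any distortion apply to the point x, -y, -z); pixel columns grow to the right and rows downward; lengths in m; the calibration is good to about 2 mm. A picture is of the moment at which its call begins: read the wrist's pose just before it. calibration takes no time and is no camera call.
- env.sign_off(): hands the job in; it is judged then, once.
The state is a dict: "time_s": time; "qpos": joint angles; "joint_velocities": joint speeds; "effort": joint torques, N m; "tool_pos": TCP position; "tool_rot": TCP orientation; "force": force on the tool from outside, world axes, zero at the start; "wrist_torque": the same for the moment, N m; "grip_width": finger opening in m; "grasp_force": force on a finger pad.
Only numpy, scipy, OpenCV 4.12 (cv2) and the standard library are available. Lean on these libraries where they do the work, as an engineer would, in place of code of your own. Each camera call takes 0.05 s, during which the arm holds its last target. There are 200 camera calls.

TASK

The measurement is finished: close the open sample inlet of the particle analyser against dust. Pick up the wide aluminium cap by its knob and set it over the rim of the black inlet cup so that it sits fully down and level; lower it on rather than dropping it. Leave the small cap and the steel beaker where they stand.

Things in the scene. Friction and masses are not known exactly. Their poses are not given: they have to be found in the camera images.
- wide_cap: Wide loose dust cap, knob up: aluminium disc, 108 mm diameter, 16 mm high; 4 mm top plate, downturned 4 mm skirt (inside 100 mm diameter, 12 mm deep). Black round knob on its centre, 24 mm diameter, 16 to 52 mm above the origin. 0.11-0.23 kg. Origin: centre of the skirt's lower edge, z up. Fits loosely over the inlet cup; seated, its plate rests on the rim, its origin 12 mm below the rim.
- inlet_rim (a point): Centre of the mouth of the fixed black inlet cup, at rim height, 100 mm above the bench; z up. Rim 76 mm outside, 68 mm inside diameter; cup straight for 28 mm below the rim, then narrowing to a grey column on a dark base plate (12 mm thick, x +-75 mm, y -75 to +175 mm from the cup's axis). A stainless block, 100 x 60 mm, stands 125 mm from the axis along +y, its top 26 mm below the rim.
- small_cap: The small cap, a bystander: same aluminium and the same knob and heights as the wide cap, but only 66 mm in diameter, too small to go over the inlet cup. Loose on the bench. Origin: centre of its underside, z up.
- beaker: A bystander: open stainless sample beaker, 68 mm rim diameter, 65 mm tall, loose and upright on the bench. Origin: centre of its underside, z up.
Things that resemble listed ones, but are neither listed nor needed, are in the scene too. What is shaped like the wide_cap but green, red or turquoise is not meant.

How it is judged (in metres and radians):
On the way:
1. the wide cap is held in the fingers above the bench (height (world z) of wide_cap above 0.03 m and contact force between wide_cap and the fingers above 0.5 N), for 0.2 s.
At the end, for the whole second after the job is handed in: The wide cap sits on the inlet cup, knob up: its centre within 14 mm of the cup's axis, fully down (its origin 9 to 16 mm below the rim; 12 mm is seated), level within 10 degrees and at rest. The small cap and the beaker are upright and within 30 mm of where they started (horizontal distance between wide_cap and inlet_rim below 0.014 m and z of wide_cap in the frame of inlet_rim between -0.016 and -0.009 m and angle between each of wide_cap, beaker, small_cap's own z axis and vertical below 0.175 rad and linear speed of wide_cap below 0.02 m/s and distance of each of small_cap, beaker from where it was at the start of the episode below 0.03 m); the robot touches nothing.
It fails at once if the small cap or the beaker is moved by more than 30 mm (distance of any of small_cap, beaker from where it was at the start of the episode above 0.03 m).
It fails at once if the wide cap is dropped: let go over the cup more than about 20 mm above its seat (horizontal distance between wide_cap and inlet_rim below 0.06 m and z of wide_cap in the frame of inlet_rim above 0.01 m and contact force between wide_cap and the fingers below 0.01 N).
It also fails if it takes over 43 s, if anything falls off the work surface, if the arm or the gripper's body presses on something with over 40 N, if the wrist force passes 120 N, or if a joint passes its speed limit or range.

## Working session

There is one attempt and no reset: what is moved stays moved. The work goes in short steps, Python scripts to look and compute and a tool call to move; the robot and the scene stay as the last step left them, time stands still between calls to the robot, and variables do not carry over. Pictures are saved under pics/ and viewed, at most 10 in all, crops included, and the job is handed in when it is done.

Besides the shell and the picture viewer there is one more tool, called after "Call:" as name(argument=value, ...), one argument or row to a line, values as JSON. arm_command: Moves the arm, as the interface text tells. Its arguments: {"type":"object","properties":{"series":{"type":"array"},"grip":{"type":"number"},"grip_force":{"type":"number"}},"required":["series"]}

```bash
mkdir -p pics
cat > h.py <<'E'
import numpy as np, cv2
from cell import env, viewer
from scipy.spatial.transform import Rotation as R
def toolT(o):
    T=np.eye(4); T[:3,:3]=R.from_euler('xyz',o['tool_rot'],degrees=True).as_matrix(); T[:3,3]=o['tool_pos']; return T
def look(name):
    o=env.get_obs(); im,d=viewer.read_camera(name); c=viewer.calibration(name)
    T=c['T'] if 'T' in c else toolT(o)@c['hand_eye']
    K=np.array(c['K']); v,u=np.mgrid[:384,:512]
    P=np.stack([(u-K[0,2])/K[0,0]*d,-(v-K[1,2])/K[1,1]*d,-d,np.ones_like(d)],-1)@np.array(T).T
    P=P[...,:3]; P[d==0]=np.nan
    return im,d,P,c
E
python3 - <<'E'
from h import *
o=env.get_obs();print({k:np.round(v,3) for k,v in o.items()})
for n in('top','scene'):
    im,d,P,c=look(n); np.savez(n,im=im,d=d,P=P); cv2.imwrite(f'pics/{n}.png',im); print(c)
E
```

```text
{'time_s': np.float64(0.0), 'qpos': array([-62.39 ,  18.439,  -4.016,  83.171,   1.298,  78.541,  -3.261]), 'joint_velocities': array([ 0.118, -0.094,  0.087,  0.09 , -0.048,  0.053,  0.01 ]), 'effort': array([-0.0000e+00, -4.9128e+01, -4.0400e-01, -3.1253e+01, -6.4000e-02,
        4.4000e-02,  0.0000e+00]), 'tool_pos': array([0.293, 0.58 , 0.23 ]), 'tool_rot': array([-1.79895e+02,  8.00000e-03,  1.53199e+02]), 'force': array([-0.518, -0.054, -0.452]), 'wrist_torque': array([-0.006, -0.016, -0.021]), 'grasp_force': np.float64(0.0), 'grip_width': np.float64(0.087)}
{'K': array([[459.91104097,   0.        , 254.79867981],
       [  0.        , 459.91104097, 189.93399277],
       [  0.        ,   0.        ,   1.        ]]), 'T': array([[-0.02236679,  0.99321907, -0.11408599,  0.27510944],
       [-0.99972247, -0.02137574,  0.00990293, -0.08285068],
       [ 0.00739711,  0.11427582,  0.99342152,  1.38923997],
       [ 0.        ,  0.        ,  0.        ,  1.        ]])}
{'K': array([[497.01211108,   0.        , 259.49954979],
       [  0.        , 497.01211108, 200.15376695],
       [  0.        ,   0.        ,   1.        ]]), 'T': array([[ 0.13413137, -0.73411552,  0.66564493,  1.20087697],
       [ 0.99095954,  0.09745179, -0.09220816, -0.2169497 ],
       [ 0.00282315,  0.6719952 ,  0.74055012,  0.94868645],
       [ 0.        ,  0.        ,  0.        ,  1.        ]])}
```

View pics/top.png

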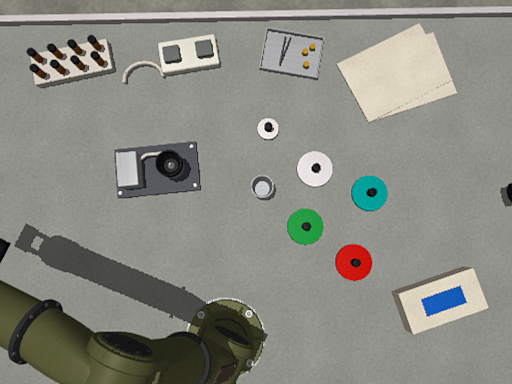

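View pics/scene.png

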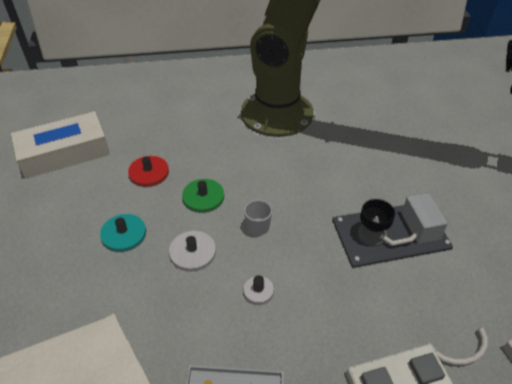

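The top view shows the wide aluminium cap at (315,169), the small cap at (268,129), the beaker at (262,187) and the inlet cup at (171,165). Green, red and turquoise decoys lie nearby. In the scene view the wide cap is at (192,250) and the cup at (377,215).

Run:
```python
from h import *
def circ(p):
    A=np.c_[2*p,np.ones(len(p))]; s=np.linalg.lstsq(A,(p**2).sum(1),rcond=None)[0]; return s[:2],np.sqrt(s[2]+s[0]**2+s[1]**2)
for n,px in(('top',dict(cap=(315,169),small=(268,129),beaker=(262,187),cup=(171,165))),('scene',dict(cap=(192,250),small=(259,288),beaker=(257,215),cup=(377,215)))):
    z=np.load(n+'.npz');P=z['P']
    for k,(u,v) in px.items():
        p=P[v-40:v+40,u-40:u+40].reshape(-1,3);p=p[~np.isnan(p[:,0])]
        lo,hi={'cap':(.010,.024),'small':(.01,.024),'beaker':(.057,.072),'cup':(.093,.107)}[k]
        c0=P[v,u,:2]; q=p[(p[:,2]>lo)&(p[:,2]<hi)&(np.hypot(*(p[:,:2]-c0).T)<.075)]
        t=p[(p[:,2]>.035)&(p[:,2]<.06)&(np.hypot(*(p[:,:2]-c0).T)<.045)]
        e,r=cv2.minEnclosingCircle(q[:,:2].astype(np.float32))
        print(n,k,len(q),'z',np.median(q[:,2]).round(4),'enc',np.round(e,4),round(r,4),'mean',q.mean(0).round(4),'knob',len(t),t.mean(0).round(4) if len(t) else '', 'topz', np.percentile(t[:,2],90) if len(t) else '')
```

```text
top cap 895 z 0.0163 enc [ 0.4965 -0.2778] 0.0544 mean [ 0.4952 -0.277   0.0164] knob 56 [ 0.4946 -0.2768  0.0505] topz 0.054807977610231706
top small 292 z 0.0164 enc [ 0.6021 -0.1383] 0.0531 mean [ 0.6208 -0.1392  0.0164] knob 58 [ 0.6208 -0.1389  0.0503] topz 0.05518563808071664
top beaker 111 z 0.0644 enc [ 0.4405 -0.1157] 0.0339 mean [ 0.4442 -0.117   0.0639] knob 62 [ 0.453  -0.1157  0.0503] topz 0.058459946307291656
top cup 136 z 0.0995 enc [0.5083 0.1495] 0.0386 mean [0.5085 0.1504 0.0994] knob 185 [0.5104 0.1508 0.0557] topz 0.05932117632354892
scene cap 1275 z 0.0163 enc [ 0.4944 -0.2782] 0.0558 mean [ 0.4987 -0.277   0.0163] knob 111 [ 0.4974 -0.277   0.0487] topz 0.05366182922272844
scene small 491 z 0.0163 enc [ 0.6213 -0.1381] 0.0345 mean [ 0.6275 -0.1395  0.0162] knob 129 [ 0.6242 -0.1395  0.0488] topz 0.05405811991699396
scene beaker 218 z 0.0636 enc [ 0.4368 -0.1156] 0.036 mean [ 0.438  -0.1153  0.0631] knob 193 [ 0.4161 -0.1129  0.0475] topz 0.05730845101051385
scene cup 245 z 0.0992 enc [0.507 0.151] 0.0405 mean [0.5072 0.1496 0.0988] knob 146 [0.5053 0.1511 0.0504] topz 0.058872118045410926
```

Call:
arm_command(
  series=[
    [[-40, -18, 0], 0],
    [[-85, -38, 0], 0],
    [[-130, -59, 0], 0],
    [[-176, -80, 0], 0],
    [[-220, -100, 0], 0],
  ],
  grip=-1,
)

```text
time_s: 0.6
tool_pos: [0.4453, 0.3897, 0.2303]
tool_rot: [-180.0, -0.0, 153.2]
force: [0.4, 0.9, -0.3]
grip_width: 0.0872
grasp_force: 0.0
```

Call:
arm_command(
  series=[
    [[-31, -38, 0], 0],
    [[-63, -76, 0], 0],
    [[-95, -114, 0], 0],
    [[-126, -151, 0], 0],
    [[-157, -189, 0], 0],
  ],
)

```text
time_s: 1.1
tool_pos: [0.4992, 0.1502, 0.2303]
tool_rot: [180.0, -0.0, 153.2]
force: [0.9, 0.4, 0.7]
grip_width: 0.0872
grasp_force: 0.0
```

Call:
arm_command(
  series=[
    [[-21, -43, 0], 0],
    [[-42, -86, 0], 0],
    [[-63, -129, 0], 0],
    [[-85, -172, 0], 0],
    [[-106, -215, 0], 0],
  ],
)

```text
time_s: 1.6
tool_pos: [0.4964, -0.0894, 0.2304]
tool_rot: [180.0, -0.0, 153.2]
force: [0.8, -0.5, -0.8]
grip_width: 0.0868
grasp_force: 0.0
```

Call:
arm_command(
  series=[
    [[-20, -42, 15], 0],
    [[-41, -84, 30], 0],
    [[-62, -126, 50], 0],
    [[-82, -168, 70], 0],
    [[-82, -168, 80], 0],
  ],
)

```text
time_s: 2.1
tool_pos: [0.491, -0.2817, 0.1489]
tool_rot: [-179.7, -0.0, 152.6]
force: [-0.7, -0.4, -0.7]
grip_width: 0.0869
grasp_force: 0.0
```

Run:
```python
from h import *
im,d,P,c=look('wrist'); cv2.imwrite('pics/w1.png',im); np.savez('w1',P=P)
o=env.get_obs();print(o['tool_pos'],o['tool_rot'],o['qpos'],o['time_s'])
print([k for k in c],c.get('distortion'))
q=P.reshape(-1,3); c0=np.array([.4955,-.277]); r=np.hypot(*(q[:,:2]-c0).T)
k=q[(r<.03)&(q[:,2]>.035)&(q[:,2]<.06)]; print('knob',len(k),np.nanmean(k,0),cv2.minEnclosingCircle(k[:,:2].astype(np.float32)))
k=q[(r<.08)&(q[:,2]>.01)&(q[:,2]<.022)]; print('disc',len(k),k.mean(0),cv2.minEnclosingCircle(k[:,:2].astype(np.float32)))
```

```text
[ 0.49121387 -0.27764323  0.14733834] [-179.83097255   -0.25228581  152.80591232] [ -5.47830907  12.86992374  36.65001857 102.64109619  -8.08043645
  67.419156    96.43498717] 2.15
['K', 'hand_eye'] None
knob 560 [ 0.49209778 -0.27919192  0.04987352] ((0.4933728277683258, -0.27966293692588806), 0.011872872710227966)
disc 7306 [ 0.49104099 -0.2785407   0.01541211] ((0.49387240409851074, -0.27990251779556274), 0.05400959402322769)
```

View pics/w1.png

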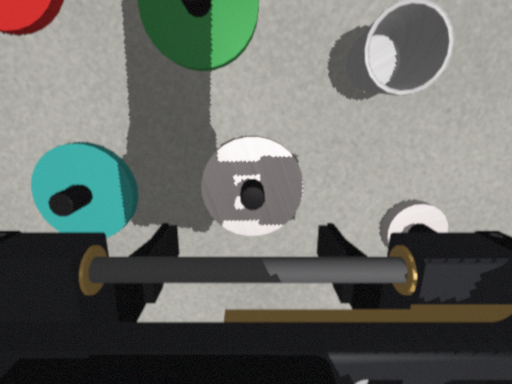

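The wrist view shows the wide cap centred near (252,188), with its knob at (252,195) between the fingers. The turquoise, green and small caps and the beaker are clear of it.

Call:
arm_command(
  series=[
    [[0, 0, 15], 0],
    [[0, 1, 35], 0],
    [[0, 1, 55], 0],
    [[0, 1, 75], 0],
    [[0, 1, 80], 0],
  ],
)

```text
time_s: 2.65
tool_pos: [0.4943, -0.2702, 0.0682]
tool_rot: [179.9, -0.2, 153.4]
force: [-0.1, 0.3, -0.3]
grip_width: 0.087
grasp_force: 0.0
```

Call:
arm_command(
  series=[
    [[0, 0, 0], 0],
    [[0, 0, 0], 0],
    [[0, 0, 0], 0],
    [[0, 0, 0], 0],
    [[0, 0, 0], 0],
  ],
)

```text
time_s: 3.15
tool_pos: [0.4953, -0.2737, 0.0712]
tool_rot: [180.0, 0.1, 153.2]
force: [-0.1, 0.4, 0.5]
grip_width: 0.0875
grasp_force: 0.0
```

Run:
```python
from h import *
o=env.get_obs();print(o['tool_pos'],o['tool_rot'])
im,d,P,c=look('wrist')
q=P.reshape(-1,3); c0=np.array([.4945,-.2785]); r=np.hypot(*(q[:,:2]-c0).T)
for a,b,s in((.035,.06,.03),(.01,.022,.08)):
    k=q[(r<s)&(q[:,2]>a)&(q[:,2]<b)]; print(len(k),k.mean(0) if len(k) else '',cv2.minEnclosingCircle(k[:,:2].astype(np.float32)) if len(k) else '')
```

```text
[ 0.49526427 -0.27365798  0.07118315] [1.79975608e+02 6.54409516e-02 1.53193430e+02]
1121 [ 0.49166183 -0.27843265  0.0494245 ] ((0.49354204535484314, -0.27953392267227173), 0.012024101801216602)
11428 [ 0.48580907 -0.27552158  0.01540841] ((0.49363523721694946, -0.27988380193710327), 0.05397055670619011)
```

Call:
arm_command(
  series=[
    [[-2, -5, 0], 0],
    [[-2, -5, 12], 0],
    [[-2, -5, 24], 0],
    [[-2, -5, 36], 0],
    [[-2, -5, 42], 0],
  ],
)

```text
time_s: 3.7
tool_pos: [0.4932, -0.2782, 0.0263]
tool_rot: [-180.0, -0.2, 153.2]
force: [0.4, -0.1, 0.5]
grip_width: 0.0866
grasp_force: 0.0
```

Call:
arm_command(
  series=[
    [[0, 0, 0], 0],
    [[0, 0, 0], 0],
    [[0, 0, 0], 0],
    [[0, 0, 0], 0],
    [[0, 0, 0], 0],
  ],
  grip=1,
  grip_force=30,
)

```text
time_s: 4.2
tool_pos: [0.4948, -0.279, 0.029]
tool_rot: [180.0, 0.0, 153.2]
force: [-0.3, 0.0, 0.8]
grip_width: 0.0549
grasp_force: 0.0
```

Call:
arm_command(
  series=[
    [[0, 0, 0], 0],
    [[0, 0, 0], 0],
    [[0, 0, 0], 0],
    [[0, 0, 0], 0],
    [[0, 0, 0], 0],
  ],
)

```text
time_s: 4.7
tool_pos: [0.4944, -0.2789, 0.0286]
tool_rot: [180.0, 0.0, 153.2]
force: [0.4, 0.0, -0.4]
grip_width: 0.0231
grasp_force: 30.0
```

Call:
arm_command(
  series=[
    [[0, 0, -10], 0],
    [[0, 0, -25], 0],
    [[0, 0, -45], 0],
    [[0, 0, -65], 0],
    [[0, 0, -80], 0],
  ],
)

```text
time_s: 5.2
tool_pos: [0.4951, -0.2794, 0.1111]
tool_rot: [180.0, 0.1, 153.2]
force: [-0.4, -0.2, -1.9]
grip_width: 0.0234
grasp_force: 30.0
```

Call:
arm_command(
  series=[
    [[0, 0, -15], 0],
    [[0, 0, -35], 0],
    [[0, 0, -60], 0],
    [[0, 0, -80], 0],
    [[0, 0, -90], 0],
  ],
)

```text
time_s: 5.7
tool_pos: [0.495, -0.2794, 0.201]
tool_rot: [180.0, 0.2, 153.2]
force: [0.1, 0.2, -1.9]
grip_width: 0.0231
grasp_force: 30.0
```

Run:
```python
from h import *
o=env.get_obs();print(o['tool_pos'],o['tool_rot'],o['grip_width'],o['grasp_force'],o['force'])
im,d,P,c=look('wrist');cv2.imwrite('pics/w2.png',im)
```

```text
[ 0.49504733 -0.27937211  0.20097863] [1.79965463e+02 1.64371057e-01 1.53187646e+02] 0.023118321439213205 29.99990925192833 [ 0.11582562  0.20087783 -1.9475079 ]
```

View pics/w2.png

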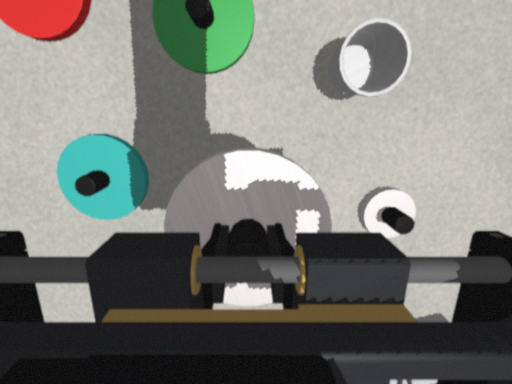

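The cap hangs level in the fingers, with its plate around (248,200). The beaker at (375,57) and the small cap at (390,215) have not moved.

Call:
arm_command(
  series=[
    [[12, 26, 0], 0],
    [[29, 62, 0], 0],
    [[49, 105, 0], 0],
    [[70, 150, 0], 0],
    [[91, 195, 0], 0],
  ],
)

```text
time_s: 6.25
tool_pos: [0.5003, -0.062, 0.1978]
tool_rot: [-180.0, -0.1, 153.2]
force: [0.5, -0.4, -1.0]
grip_width: 0.0233
grasp_force: 30.0
```

Call:
arm_command(
  series=[
    [[21, 45, 0], 0],
    [[42, 90, 0], 0],
    [[62, 133, 0], 0],
    [[80, 172, 0], 0],
    [[91, 195, 0], 0],
  ],
)

```text
time_s: 6.75
tool_pos: [0.5065, 0.1557, 0.1975]
tool_rot: [-180.0, -0.1, 153.5]
force: [-0.5, 0.2, -2.0]
grip_width: 0.0231
grasp_force: 30.0
```

Call:
arm_command(
  series=[
    [[0, 0, 5], 0],
    [[0, 0, 15], 0],
    [[0, 0, 25], 0],
    [[0, 0, 35], 0],
    [[0, 0, 40], 0],
  ],
)

```text
time_s: 7.25
tool_pos: [0.5071, 0.1498, 0.1569]
tool_rot: [-179.9, -0.1, 153.1]
force: [-0.0, -0.4, -1.6]
grip_width: 0.0231
grasp_force: 30.0
```

Run:
```python
from h import *
o=env.get_obs();print(o['tool_pos'],o['tool_rot'],o['grip_width'],o['grasp_force'],o['force'],o['time_s'])
im,d,P,c=look('scene');cv2.imwrite('pics/s2.png',cv2.resize(im[100:292,250:506],None,fx=3,fy=3))
q=P.reshape(-1,3); r=np.hypot(*(q[:,:2]-[.508,.1505]).T)
k=q[(r<.075)&(q[:,2]>.115)&(q[:,2]<.155)]; print(len(k),np.percentile(k,[5,50,95],axis=0))
```

```text
[0.50712069 0.14981097 0.15685385] [-1.79894280e+02 -7.92446794e-02  1.53079405e+02] 0.02310971821090621 30.000055069103837 [-0.01624876 -0.35966192 -1.56795855] 7.25
1267 [[0.467842   0.10236566 0.13360218]
 [0.52332889 0.13927348 0.14454566]
 [0.55752189 0.19478234 0.14810543]]
```

View pics/s2.png

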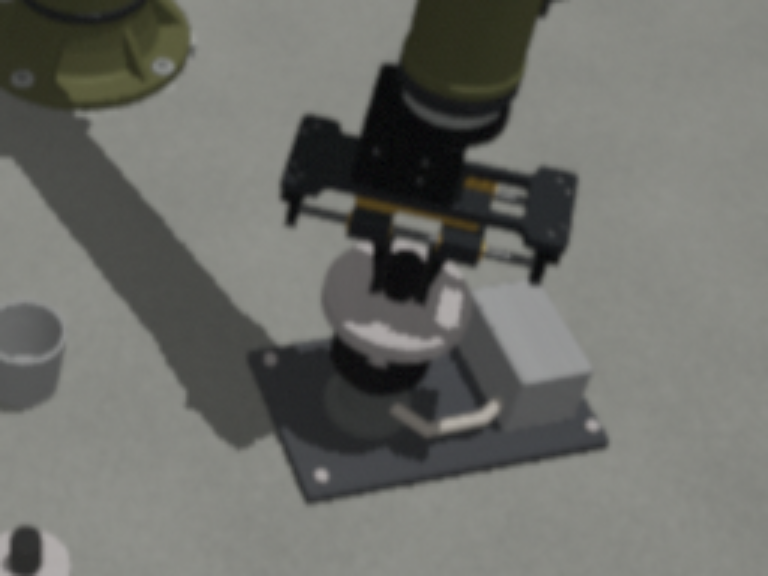

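The scene crop shows the held cap at (400,300) above the black cup at (380,360), clear of the steel block. It may be slightly tilted, so I'll fit a plane to the plate.

Run:
```python
from h import *
im,d,P,c=look('scene'); o=env.get_obs();print(o['tool_pos'],o['time_s'])
q=P.reshape(-1,3); r=np.hypot(*(q[:,:2]-[.508,.1505]).T)
k=q[(r<.07)&(q[:,2]>.11)&(q[:,2]<.158)]
for i in range(8):
    m=k.mean(0); n=np.linalg.svd(k-m,full_matrices=False)[2][2]; n*=np.sign(n[2]); e=(k-m)@n; k=k[abs(e)<max(.002,1.5*e.std())]
print(len(k),m,n,np.degrees(np.arccos(n[2])),e.std(), cv2.minEnclosingCircle(k[:,:2].astype(np.float32)))
t=toolT(o)[:3,:3].T@n; print('tool axes',t)
```

```text
[0.50720708 0.15031346 0.15739117] 7.35
820 [0.51615019 0.14637743 0.14460938] [ 0.00327269 -0.00332381  0.99998912] 0.2672610562654935 0.001024924617792249 ((0.506121814250946, 0.15024572610855103), 0.055145520716905594)
tool axes [-0.0031714  -0.00304603 -0.99999033]
```

Level (0.3°) and centred within about 2 mm. The plate has to come down 40 mm.

Call:
arm_command(
  series=[
    [[-1, 0, 5], 0],
    [[-1, 0, 12], 0],
    [[-1, 0, 19], 0],
    [[-1, 0, 26], 0],
    [[-1, 0, 32], 0],
  ],
)

```text
time_s: 7.85
tool_pos: [0.5085, 0.1508, 0.1258]
tool_rot: [-180.0, -0.0, 153.2]
force: [-0.2, -0.5, -1.2]
grip_width: 0.0233
grasp_force: 30.0
```

Call:
arm_command(
  series=[
    [[0, 0, 2], 0],
    [[0, 0, 4], 0],
    [[0, 0, 5], 0],
    [[0, 0, 6], 0],
    [[0, 0, 7], 0],
  ],
)

```text
time_s: 8.35
tool_pos: [0.5089, 0.1509, 0.1197]
tool_rot: [180.0, 0.0, 153.2]
force: [-0.5, -0.7, -1.4]
grip_width: 0.0233
grasp_force: 30.0
```

Call:
arm_command(
  series=[
    [[0, 0, 0.5], 0],
    [[0, 0, 1], 0],
    [[0, 0, 1], 0],
    [[0, 0, 1], 0],
    [[0, 0, 1], 0],
  ],
)

```text
time_s: 8.85
tool_pos: [0.5087, 0.1509, 0.1186]
tool_rot: [180.0, 0.0, 153.2]
force: [-0.6, 0.8, -1.4]
grip_width: 0.0233
grasp_force: 30.0
```

No contact yet, so lower it further.

Call:
arm_command(
  series=[
    [[0, 0, 0.5], 0],
    [[0, 0, 1], 0],
    [[0, 0, 1.5], 0],
    [[0, 0, 1.5], 0],
    [[0, 0, 1.5], 0],
  ],
)

```text
time_s: 9.35
tool_pos: [0.5087, 0.1508, 0.1171]
tool_rot: [180.0, 0.0, 153.2]
force: [0.6, 0.1, -1.9]
grip_width: 0.0233
grasp_force: 30.0
```

Call:
arm_command(
  series=[
    [[0, 0, 0.3], 0],
    [[0, 0, 0.6], 0],
    [[0, 0, 1], 0],
    [[0, 0, 1], 0],
    [[0, 0, 1], 0],
  ],
)

```text
time_s: 9.85
tool_pos: [0.5087, 0.1509, 0.1165]
tool_rot: [180.0, 0.0, 153.2]
force: [-1.1, -1.3, 4.7]
grip_width: 0.0234
grasp_force: 30.0
```

Contact: the rim now carries the cap. Open the fingers.

Call:
arm_command(
  series=[
    [[0, 0, 0], 0],
    [[0, 0, 0], 0],
    [[0, 0, 0], 0],
    [[0, 0, 0], 0],
    [[0, 0, 0], 0],
  ],
  grip=-1,
)

```text
time_s: 10.35
tool_pos: [0.5087, 0.1509, 0.1159]
tool_rot: [-180.0, -0.0, 153.2]
force: [-0.2, 0.2, 0.5]
grip_width: 0.0552
grasp_force: 0.0
```

Call:
arm_command(
  series=[
    [[0, 0, 0], 0],
    [[0, 0, 0], 0],
    [[0, 0, 0], 0],
    [[0, 0, 0], 0],
    [[0, 0, 0], 0],
  ],
)

```text
time_s: 10.85
tool_pos: [0.5087, 0.1509, 0.1161]
tool_rot: [180.0, 0.0, 153.2]
force: [0.7, 0.8, 1.0]
grip_width: 0.0861
grasp_force: 0.0
```

Call:
arm_command(
  series=[
    [[0, 0, -10], 0],
    [[0, 0, -30], 0],
    [[0, 0, -60], 0],
    [[0, 0, -90], 0],
    [[0, 0, -110], 0],
  ],
)

```text
time_s: 11.35
tool_pos: [0.5095, 0.1511, 0.2293]
tool_rot: [179.8, 0.1, 153.2]
force: [0.5, -0.1, 0.3]
grip_width: 0.087
grasp_force: 0.0
```

Call:
arm_command(
  series=[
    [[0, 0, 0], 0],
    [[0, 0, 0], 0],
    [[0, 0, 0], 0],
    [[0, 0, 0], 0],
    [[0, 0, 0], 0],
  ],
)

```text
time_s: 11.85
tool_pos: [0.5082, 0.1507, 0.2251]
tool_rot: [-179.9, -0.1, 153.2]
force: [-0.9, 0.2, -0.3]
grip_width: 0.087
grasp_force: 0.0
```

Run:
```python
from h import *
o=env.get_obs();print(o['tool_pos'],o['grip_width'],o['force'],o['time_s'])
im,d,P,c=look('scene');cv2.imwrite('pics/s3.png',cv2.resize(im[100:330,200:506],None,fx=2.5,fy=2.5))
q=P.reshape(-1,3); r=np.hypot(*(q[:,:2]-[.508,.1505]).T)
k=q[(r<.07)&(q[:,2]>.09)&(q[:,2]<.125)]
for i in range(8):
    m=k.mean(0); n=np.linalg.svd(k-m,full_matrices=False)[2][2]; n*=np.sign(n[2]); e=(k-m)@n; k=k[abs(e)<max(.002,1.5*e.std())]
print(len(k),m,n,np.degrees(np.arccos(n[2])), cv2.minEnclosingCircle(k[:,:2].astype(np.float32)))
```

```text
[0.50822148 0.15069712 0.22508242] 0.08695936717563234 [-0.85392478  0.2047132  -0.28147241] 11.85
948 [0.51251926 0.15014471 0.10466666] [ 4.10649313e-03 -9.37578209e-04  9.99991129e-01] 0.24134002283434436 ((0.5086840391159058, 0.15175077319145203), 0.05511704459786415)
```

View pics/s3.png

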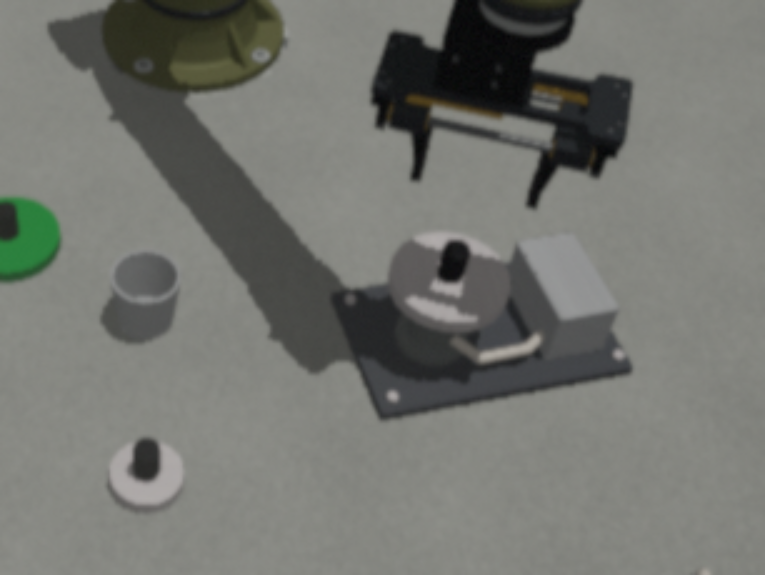

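The cap sits on the cup at (450,280): plate top at 104.7 mm (104 mm means seated), 0.2° tilt, about 1 mm off-centre. The gripper is clear and the bystanders stand where they were.

```bash
python3 -c "
from cell import env
print(env.sign_off())"
```

```text
the job is handed in; nothing more can be done
None
```

The wide cap sits on the inlet cup, fully down, level to 0.2° and about 1 mm off-centre. The small cap and beaker were left standing, and the job was handed in at about 12 s; the hand-in gave no verdict back.

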